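Snap the slicing board into the spring holder

ROBOT

A 6-joint arm with a two-finger parallel gripper is mounted at the origin on the work surface. World frame = base frame: x ahead of the robot, y to its left, z up, the work surface at z = 0. Lengths are in m, angles in rad, forces in N, time in s.
With the tool pointing down it reaches from about 0.375 to 0.9 m from the base axis. Payload 3.1 kg.
Tool frame: the origin (TCP) lies at the very end of the fingers, on their centre line; the grasp point (between the pads) lies 19 mm behind it (manip.tcp_to_grasp is the distance from the TCP to the grasp point, in m); z points along the fingers, y is the line along which they close (so a half turn about z gives the same grasp; the last joint's range is limited). The gripper opens to 85 mm and grips with 20 to 120 N. Pads are 22 mm wide; open, the fingers measure 114 mm over their backs; the gripper's body (76 mm by 85 mm) begins 54 mm behind the grasp point. The pads swing forward as they close: fully open they stand 13 mm farther back than shut.
Start: joints at [0.954, 0.527, 1.433, -0, 1.181, -0.178], TCP at [0.265, 0.566, 0.231] pointing down, gripper open.
Joint ranges: [-3.08, 3.08], [-0.75, 2.2], [0.22, 2.44], [-1.43, 4.57], [0, 2.65], [-2.85, 2.85]. Speed limits (rad/s): [2.79, 2.79, 3.14, 3.14, 3.14, 3.14].

INTERFACE

Orientations are given as a unit quaternion [x, y, z, w].
In Python, from station import manip gives the robot as it stands. The module is installed in compiled form; this text tells all that it offers.
- The arm moves only by the tool step_arm, never from a script. Its argument "commands" is one flat list of numbers, 6 for each row, row after row: the shift along the tool's x, y, z in m, then the turn, a rotation vector about the tool's x, y, z in degrees. A call has exactly 10 rows; each row is the pose to reach, as a shift and turn from the pose commanded when the call began, along the tool's axes at that moment; what a row does not reach only later rows make up. A row lasts 1/10 s, in which the tool goes at most 50 mm and 8.59 degrees, less where a joint would pass 70% of its speed; a pose out of reach is approached as far as the arm can. A call with a gripper value outside its range is refused whole. "jaw" is the opening in per cent of the stroke, from 0 (shut) to 100 (fully open), set as the call begins (left out, the last holds). The fingers move at their own pace and stop on an object; "grip_force" is the grip in N (left out, the last holds). Time passes only in rows, so rows that repeat a pose let the fingers close, or fill a call up. It gives the time, the measured TCP pose, the force, the opening and the grip force at its end, in the units of the state.
- manip.sense(): the state, without advancing time (a new reading comes with each control period).
- manip.snapshot(name): name is "scene" or "top" or "wrist"; returns a dict with "pixels" (480x640x3 uint8, blue, green, red), "fx", "fy", "cx", "cy" (pixels), "R" (3x3) and "t" (3): a world point X has camera coordinates R X + t; the wrist camera has in their place "mount" (4x4, takes a point from camera to tool coordinates, whose origin is the TCP and whose axes are the flange's). Camera axes: x right, y down, z forward; pixel columns grow to the right and rows downward; lengths in m; the calibration is good to about 2 mm. A picture is of the moment at which its call begins: read the wrist's pose just before it. There is no depth.
- manip.sign_off(): hands the job in; it is judged then, once.
The state is a dict: "t": time; "q": joint angles; "qd": joint speeds; "tau": joint torques, N m; "tcp_pos": TCP position; "tool_rot": TCP orientation; "force": force on the tool from outside, world axes, zero at the start; "ft_torque": the same for the moment, N m; "finger_gap": opening from 0.0 (shut) to 1.0 (fully open); "gripper_force": force on a finger pad.
Only numpy, scipy, OpenCV 4.12 (cv2) and the standard library are available. Lean on these libraries where they do the work, as an engineer would, in place of code of your own. Each camera call takes 0.05 s, during which the arm holds its last target. There are 200 camera calls.

TASK

Take the small dark slicing board off the drip rack and load it into the spring board holder: with one end held up, push its other end under the orange lip of either jaw against the spring, then lower the raised end past the lip of the opposite jaw until the board lies flat on the rail, and let the springs centre it, square and in the middle of the rail's width. Work gently and by feel: never more than about 25 N between board and holder, so do not ram a jaw against its stop. Let go of the board and leave the jar, the tub and the price stand where they are.

Things in the scene. Friction and masses are not known exactly. Their poses are not given: they have to be found in the camera images.
- board_mid (a point): centre (half-way up) of the dark wooden slicing board: a plain slab 160 mm long (its x axis), 60 mm wide (y), 14 mm thick (z), 0.08 to 0.15 kg. Either face up and either end first will do. It is best gripped across its 60 mm width near the middle. Starts lying flat on the rack.
- rack: fixed drip rack: white tray 190 x 110 x 6 mm with two steel cross bars (12 mm wide, at x = +-55 mm), on whose tops, 30 mm above the counter, the board lies lengthways along the rack's x. Under the board's middle there is room down to the tray. Origin: centre of the underside.
- holder: spring board holder, foot fixed to the counter; origin: centre of the foot's underside (counter height); x along the rail, y across, z up. Foot plate 200 x 96 x 8 mm. Rail 270 x 36 mm, its flat top 40 mm above the origin; the board overhangs it by 12 mm each side, so fingers can pass beside it. A black jaw with an orange lip, 66 mm wide, rides on each end of the rail.
- rail_level (a point): point over the middle of the holder's foot at the height of the rail's top, same axes as the holder. It is fixed to the foot: the rail with both jaws was clamped by hand up to 14 mm either way along x, and that shift is NOT in any reading: find the jaws by feel.
- far_nominal (a point): where the +x jaw's upright back face would stand at rest, 77.5 mm from the middle, were the rail not shifted. The jaw's lip overhangs inwards by 7 mm from the back face; lip underside 20 mm, top 25.5 mm above the rail's top. A tilt near 0.24 rad lets the board's low end in under this lip with its high end clear above the other.
- near_nominal (a point): the same for the -x jaw, at x = -77.5 mm (back faces 155 mm apart). Each jaw slides outwards 17 mm to a hard stop, resisted by 2 N at rest plus 0.5 N per mm (10.5 N at the stop). One must be pushed out 12 mm for the board's other end to pass the other lip; 14.5 mm, about 9 N, is good. Let go flat, the springs centre the board, each jaw 2.5 mm out.
- jar: bystander: amber spice jar with red cap, 60 mm across, 85 mm tall; origin: centre of the underside
- tub: bystander: white cheese tub with clear lid, 118 x 118 x 51 mm; origin: centre of the underside
- tag: bystander: blank brass price plate (upright, 85 mm wide, 74 mm high in all) on a wooden foot 50 x 90 mm; origin: centre of the underside
Things that resemble listed ones, but are neither listed nor needed, are in the scene too. Of the things like the part that bears board_mid, leave any that is blue or white; of the rest the larger one is meant.

How it is judged:
By the outcome, as a careful person would: the job done as asked, in the order asked, and still so for the second after the job is handed in, with the robot touching nothing.
It also fails if it takes over 72 s, if anything falls off the work surface, if the arm or the gripper's body presses on something with over 40 N, if the wrist force passes 120 N, or if a joint passes its speed limit or range.

## Working session

There is one attempt and no reset: what is moved stays moved. The work goes in short steps, Python scripts to look and compute and a tool call to move; the robot and the scene stay as the last step left them, time stands still between calls to the robot, and variables do not carry over. Pictures are saved under pics/ and viewed, at most 10 in all, crops included, and the job is handed in when it is done.

Besides the shell and the picture viewer there is one more tool, called after "Call:" by a JSON object that holds its "op" and its "data". step_arm: Moves the arm, as the interface text tells. Its arguments: {"type":"object","properties":{"commands":{"type":"array","items":{"type":"number"}},"jaw":{"type":"number"},"grip_force":{"type":"number"}},"required":["commands"]}

```bash
mkdir -p pics
python3 - <<'E'
from station import manip
import cv2,numpy as np
for n in("scene","top"):
    s=manip.snapshot(n); cv2.imwrite(f"pics/{n}0.png",s["pixels"]); np.savez(f"{n}0.npz",**s)
    print(n,s["fx"],s["fy"],s["cx"],s["cy"],np.round(s["R"],3).tolist(),np.round(s["t"],3))
s=manip.sense();print(s)
E
```

```text
scene 557.5827376953441 557.5827376953441 325.2663243899502 236.20354956371165 [[0.635, 0.773, 0.017], [0.602, -0.48, -0.638], [-0.485, 0.415, -0.77]] [-0.381 -0.324  1.717]
top 564.7083433301087 564.7083433301087 320.90999978398224 240.0797821889289 [[-0.016, -1.0, -0.012], [-0.995, 0.017, -0.095], [0.095, 0.01, -0.995]] [0.03  0.566 1.39 ]
{'t': 0.1, 'q': array([ 9.53482698e-01,  5.28403158e-01,  1.43376859e+00,  3.81809080e-05,
        1.18138997e+00, -1.78526620e-01]), 'qd': array([-0.00166813, -0.0005511 , -0.00479842,  0.00145893, -0.00252697,
       -0.00152991]), 'tau': array([ 2.00364498e-04, -4.43301129e+01, -1.78586447e+01, -1.66582836e-04,
        3.88930348e-03,  1.02311866e-06]), 'tcp_pos': array([0.26513067, 0.5652752 , 0.23041484]), 'tool_rot': array([ 2.17644691e-01,  9.76027571e-01, -9.00766475e-04, -3.97781850e-04]), 'force': array([ 0.53764422, -1.47452277, -0.23985537]), 'ft_torque': array([-0.01862991,  0.0184839 , -0.01641228]), 'gripper_force': 0.0, 'finger_gap': 0.9974048421886177}
```

View pics/scene0.png

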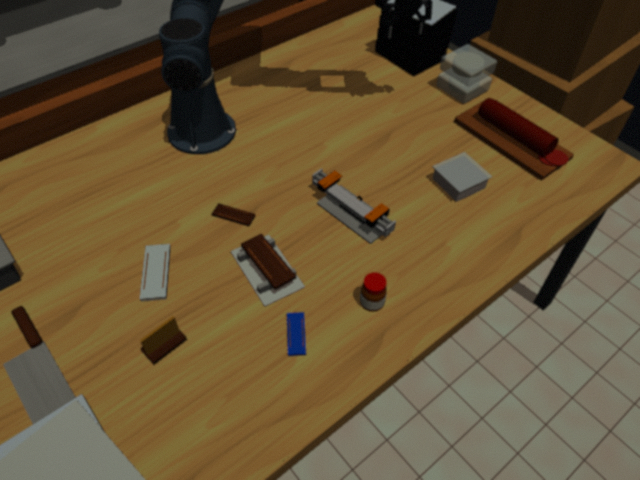

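View pics/top0.png

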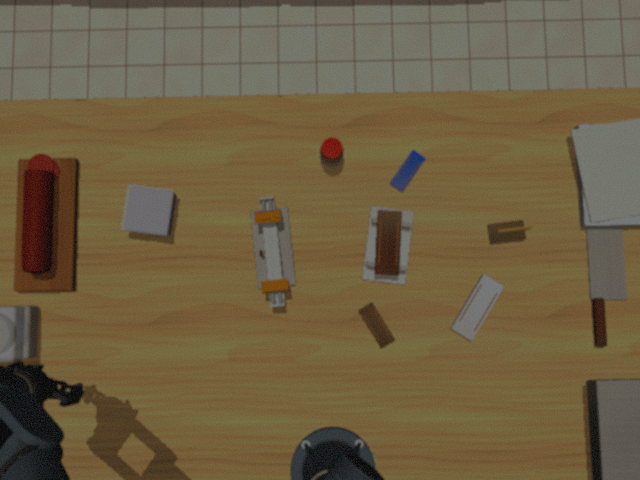

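The scene view shows the dark board on the rack near (268,260) and the holder near (350,205). In the top view the board is at (388,243), the holder at (273,250) with its orange lips at (268,216) and (274,286). The jar is at (332,150), the tub at (148,210) and the price stand at (507,232). The small brown board at (376,325) is the decoy.

```bash
cat > h.py <<'E'
import cv2,numpy as np
from scipy.spatial.transform import Rotation as Rn
def cast(s,uv,z):
    "pixels -> world points on plane z; s has R,t"
    uv=np.atleast_2d(uv).astype(float)
    d=np.c_[(uv[:,0]-s["cx"])/s["fx"],(uv[:,1]-s["cy"])/s["fy"],np.ones(len(uv))]@s["R"]
    c=-s["R"].T@s["t"]
    return c+d*((z-c[2])/d[:,2])[:,None]
def wrist():
    from station import manip
    st=manip.sense(); s=dict(manip.snapshot("wrist"))
    T=np.eye(4);T[:3,:3]=Rn.from_quat(st["tool_rot"]).as_matrix();T[:3,3]=st["tcp_pos"]
    M=np.linalg.inv(T@np.array(s["mount"])); s["R"]=M[:3,:3];s["t"]=M[:3,3]
    return st,s
def blobs(mask,roi=None,amin=30):
    m=mask.astype(np.uint8)*255
    if roi: 
        k=np.zeros_like(m);x0,y0,x1,y1=roi;k[y0:y1,x0:x1]=1;m=m*k
    cs,_=cv2.findContours(m,cv2.RETR_EXTERNAL,cv2.CHAIN_APPROX_NONE)
    return sorted([c for c in cs if cv2.contourArea(c)>amin],key=lambda c:-cv2.contourArea(c))
def rect(s,c,z):
    P=cast(s,c[:,0,:],z)[:,:2]
    (cx,cy),(w,h),a=cv2.minAreaRect((P*1000).astype(np.float32))
    if w<h: w,h,a=h,w,a+90
    a=(a+90)%180-90
    return np.round([cx/1000,cy/1000,w/1000,h/1000],4),round(a,2)
E
python3 - <<'E'
from h import *
s=dict(np.load("top0.npz")); im=s["pixels"]; hsv=cv2.cvtColor(im,cv2.COLOR_BGR2HSV)
H,S,V=[hsv[...,i].astype(int) for i in range(3)]
print(hsv[243,388],hsv[243,372],hsv[250,260],hsv[250,273],hsv[216,268],hsv[240,320])
for c in blobs((V<120)&(S>90),(365,200,412,285))[:2]: print("board",rect(s,c,.044))
for c in blobs((S<80),(360,200,416,290))[:2]: print("rack",rect(s,c,.006))
for c in blobs((S>200)&(H<16)&(V>120),(250,200,298,300),20)[:3]: print("lip",rect(s,c,.0655))
for c in blobs((S<80),(245,190,300,312))[:3]: print("foot+rail",rect(s,c,.02))
w=s["pixels"][190:315,240:420]
cv2.imwrite("pics/crop.png",cv2.resize(w,None,fx=4,fy=4,interpolation=cv2.INTER_CUBIC))
E
```

```text
[ 14 185  58] [ 30   6 119] [11 28 74] [ 34  15 119] [ 18 236 120] [ 21 121 118]
board (array([ 0.5558, -0.1447,  0.1568,  0.0576]), -4.1)
board (array([ 0.6032, -0.1468,  0.1182,  0.1145]), -1.35)
rack (array([ 0.5533, -0.1484,  0.1919,  0.1114]), -8.67)
foot+rail (array([0.5666, 0.1444, 0.2306, 0.0957]), 5.41)
foot+rail (array([0.4209, 0.1324, 0.0409, 0.0376]), -83.83)
```

View pics/crop.png

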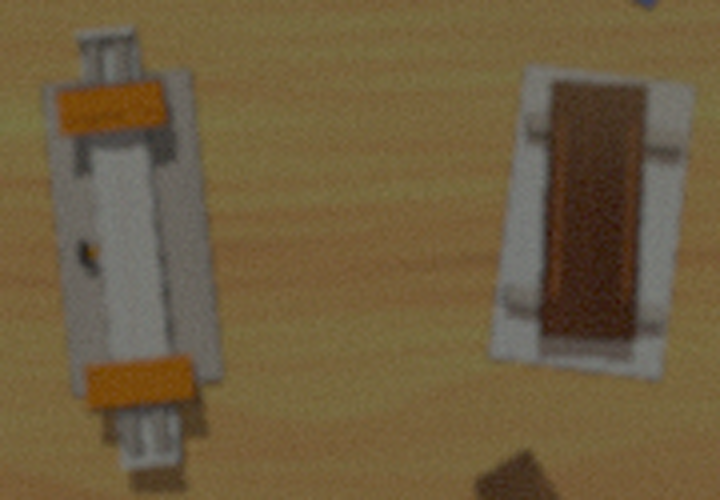

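The crop shows the board at (595,210) and the holder's lips at (112,108) and (140,380). A dark knob sits beside the rail at (90,253), on the +y side. I'll stop over the holder for a wrist view, then go on to the board.

Call:
{"op": "step_arm", "data": {"commands": [-0.045,-0.025,-0.005,0,0,-3,-0.09,-0.05,-0.01,0,0,-6,-0.135,-0.075,-0.015,0,0,-9,-0.18,-0.1,-0.02,0,0,-12,-0.225,-0.125,-0.025,0,0,-15,-0.27,-0.15,-0.03,0,0,-18,-0.315,-0.175,-0.035,0,0,-21,-0.36,-0.2,-0.04,0,0,-24,-0.405,-0.226,-0.045,0,0,-27,-0.45,-0.252,-0.05,0,0,-30], "jaw": 100}}

```text
t: 1.1
tcp_pos: [0.556, 0.1595, 0.2794]
tool_rot: [-0.043, 0.999, 0.0, -0.0]
force: [0.9, 0.7, 0.4]
finger_gap: 0.999
gripper_force: 0.0
```

Run:
```python
from h import *
st,s=wrist(); cv2.imwrite("pics/w1.png",s["pixels"]); np.savez("w1.npz",**s); print(st["t"],st["tcp_pos"],st["tool_rot"],st["q"],np.round(s["mount"],3))
```

```text
1.1 [0.55603932 0.15946665 0.27941389] [-4.33772541e-02  9.99058675e-01  9.13798366e-05 -4.11285823e-04] [ 8.60920538e-02  4.12435053e-01  1.49409799e+00  2.30515600e-04
  1.23587364e+00 -1.57156188e+00] [[-0.    -0.948 -0.317  0.081]
 [ 1.     0.    -0.002  0.001]
 [ 0.002 -0.317  0.948 -0.143]
 [ 0.     0.     0.     1.   ]]
```

View pics/w1.png

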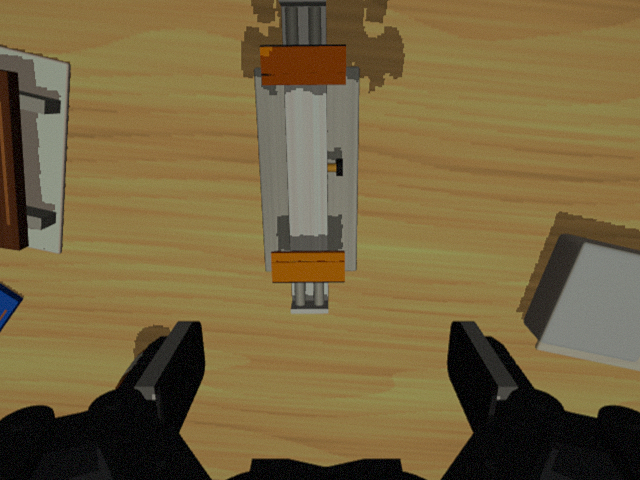

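The wrist view shows the holder upright in the picture. The lips are at (303,65, near jaw) and (308,267, far jaw), and the foot corners at about (257,72), (358,70), (267,270) and (357,270). A knob sticks out on the +y side at (340,167), near mid-rail.

Run:
```python
from h import *
s=dict(np.load("w1.npz")); im=s["pixels"]; hsv=cv2.cvtColor(im,cv2.COLOR_BGR2HSV)
H,S,V=[hsv[...,i].astype(int) for i in range(3)]
for c in blobs((S>190)&(H<20)&(V>100),(245,30,365,300),100)[:3]: print("lip",rect(s,c,.0655),cv2.boundingRect(c))
for c in blobs((S<70)&(V>60),(245,60,370,290),800)[:2]:
    print("foot",rect(s,c,.008),cv2.boundingRect(c),cv2.boxPoints(cv2.minAreaRect(c)).round(1).tolist())
print(cast(s,[[257,72],[358,70],[267,270],[357,270]],.008).round(4)[:,:2].tolist())
print("rail edges",cast(s,[[287,90],[327,90],[289,245],[326,245]],.04).round(4)[:,:2].tolist())
print("knob",[cast(s,[[344,167],[340,159],[340,175]],z).round(4)[:,:2].tolist() for z in(.02,.035)])
big=cv2.resize(im[40:300,240:370],None,fx=2.3,fy=2.3,interpolation=cv2.INTER_CUBIC); cv2.imwrite("pics/w1c.png",big)
# board in top of rack
for c in blobs((S>120)&(V<90)&(H<16),(0,60,40,255),300)[:1]: print("bd",rect(s,c,.044),cv2.boundingRect(c))
```

```text
lip (array([0.4546, 0.1328, 0.066 , 0.0267]), -85.06) (260, 47, 86, 38)
lip (array([0.6222, 0.1489, 0.0656, 0.028 ]), -84.03) (272, 252, 73, 30)
foot (array([0.5508, 0.1422, 0.1979, 0.0951]), 5.45) (254, 67, 105, 204) [[254.0, 67.0], [358.0, 67.0], [358.0, 270.0], [254.0, 270.0]]
[[0.46, 0.0887], [0.4505, 0.1796], [0.6529, 0.106], [0.6447, 0.2001]]
rail edges [[0.4732, 0.1195], [0.4703, 0.1532], [0.6118, 0.1294], [0.6087, 0.1643]]
knob [[[0.5368, 0.1751], [0.5297, 0.1706], [0.5447, 0.172]], [[0.5345, 0.1742], [0.5277, 0.1699], [0.5421, 0.1713]]]
bd (array([ 0.5586, -0.1172,  0.1602,  0.0247]), -8.64) (0, 70, 28, 180)
```

View pics/w1c.png

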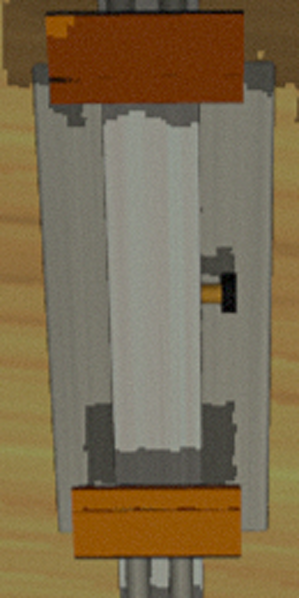

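Holder: foot centre (0.551, 0.142), yaw 5.45°. The lip midpoint shows the rail shifted about −12.5 mm along x. The knob is level with the jaw midpoint and reaches 33 mm out, so I'll grip the board about 26 mm off its middle, toward the robot. Next I go over the board.

Call:
{"op": "step_arm", "data": {"commands": [0.007,-0.035,0.01,0,0,1.7,0.014,-0.07,0.02,0,0,3.4,0.021,-0.105,0.03,0,0,5.1,0.028,-0.14,0.04,0,0,6.8,0.035,-0.175,0.05,0,0,8.5,0.042,-0.21,0.06,0,0,10.2,0.049,-0.245,0.07,0,0,11.9,0.058,-0.283,0.08,0,0,13.5,0.058,-0.283,0.08,0,0,13.5,0.058,-0.283,0.08,0,0,13.5]}}

```text
t: 2.15
tcp_pos: [0.5211, -0.1259, 0.199]
tool_rot: [0.076, 0.997, 0.001, -0.001]
force: [-0.2, 0.3, 0.0]
finger_gap: 1.0
gripper_force: 0.0
```

Run:
```python
from h import *
st,s=wrist(); np.savez("w2.npz",**s); im=s["pixels"]; cv2.imwrite("pics/w2.png",im); print(st["t"],st["tcp_pos"],st["tool_rot"],st["force"])
hsv=cv2.cvtColor(im,cv2.COLOR_BGR2HSV); H,S,V=[hsv[...,i].astype(int) for i in range(3)]
for c in blobs((S>120)&(V<100)&(H<16),(150,0,480,400),1000)[:3]: print("bd",rect(s,c,.044),cv2.boundingRect(c))
```

```text
2.15 [ 0.5210884  -0.12589521  0.19900229] [ 7.64807063e-02  9.97070663e-01  5.26653072e-04 -7.18522672e-04] [-0.16575357  0.30206653  0.00959086]
bd (array([ 0.5552, -0.1473,  0.1602,  0.0597]), -4.15) (251, 152, 99, 205)
bd (array([ 0.3888, -0.1   ,  0.0378,  0.0357]), -59.62) (294, 0, 81, 50)
```

View pics/w2.png

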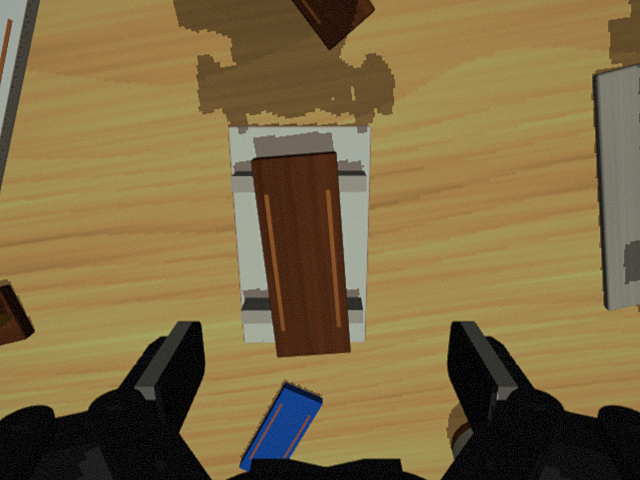

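The board shows clearly at (300,255), 160.2 x 59.7 mm as it should be, centred at (0.555, −0.147) with yaw −4.15°. I align and descend part-way.

Call:
{"op": "step_arm", "data": {"commands": [-0.004,-0.006,0.02,0,0,-1.5,-0.008,-0.012,0.04,0,0,-3,-0.011,-0.018,0.06,0,0,-4.6,-0.011,-0.018,0.08,0,0,-4.6,-0.011,-0.018,0.1,0,0,-4.6,-0.011,-0.018,0.11,0,0,-4.6,-0.011,-0.018,0.11,0,0,-4.6,-0.011,-0.018,0.11,0,0,-4.6,-0.011,-0.018,0.11,0,0,-4.6,-0.011,-0.018,0.11,0,0,-4.6]}}

```text
t: 3.2
tcp_pos: [0.5305, -0.1452, 0.0906]
tool_rot: [0.035, 0.999, -0.0, 0.001]
force: [0.0, -1.4, 0.2]
finger_gap: 0.997
gripper_force: 0.0
```

Call:
{"op": "step_arm", "data": {"commands": [0,0,0.015,0,0,0,0,0,0.03,0,0,0,0,0,0.045,0,0,0,0,0,0.06,0,0,0,0,0,0.07,0,0,0,0,0,0.07,0,0,0,0,0,0.07,0,0,0,0,0,0.07,0,0,0,0,0,0.07,0,0,0,0,0,0.07,0,0,0]}}

```text
t: 4.2
tcp_pos: [0.5301, -0.1452, 0.0201]
tool_rot: [0.035, 0.999, -0.0, 0.0]
force: [-0.3, -0.3, 0.0]
finger_gap: 1.0
gripper_force: 0.0
```

Call:
{"op": "step_arm", "data": {"commands": [0,0,0,0,0,0,0,0,0,0,0,0,0,0,0,0,0,0,0,0,0,0,0,0,0,0,0,0,0,0,0,0,0,0,0,0,0,0,0,0,0,0,0,0,0,0,0,0,0,0,0,0,0,0,0,0,0,0,0,0], "jaw": 0, "grip_force": 50}}

```text
t: 5.2
tcp_pos: [0.5299, -0.1451, 0.0201]
tool_rot: [0.035, 0.999, -0.0, 0.0]
force: [-1.1, 0.7, 5.4]
finger_gap: 0.69
gripper_force: 54.7
```

Call:
{"op": "step_arm", "data": {"commands": [0,0,-0.02,0,0,0,0,0,-0.05,0,0,0,0,0.01,-0.09,0,0,0,0.006,0.05,-0.12,0,0,-1.5,0.012,0.09,-0.12,0,0,-3,0.018,0.13,-0.12,0,0,-4.5,0.024,0.17,-0.12,0,0,-6,0.03,0.21,-0.12,0,0,-7.5,0.036,0.25,-0.12,0,0,-9,0.036,0.282,-0.12,0,0,-9.5]}}

```text
t: 6.2
tcp_pos: [0.5119, 0.1409, 0.139]
tool_rot: [-0.049, 0.999, 0.0, -0.001]
force: [0.4, -0.6, -1.3]
finger_gap: 0.693
gripper_force: 54.4
```

Call:
{"op": "step_arm", "data": {"commands": [0,0,0,0,3,0,0,0,0,0,6,0,0,0,0,0,9,0,0,0,0,0,12,0,0,0,0,0,13.75,0,0,0,0,0,13.75,0,0,0,0,0,13.75,0,0,0,0,0,13.75,0,0,0,0,0,13.75,0,0,0,0,0,13.75,0]}}

```text
t: 7.2
tcp_pos: [0.5135, 0.1388, 0.1397]
tool_rot: [-0.047, 0.992, -0.006, -0.119]
force: [0.6, 0.5, -0.8]
finger_gap: 0.692
gripper_force: 54.4
```

Run:
```python
from h import *
st,s=wrist(); np.savez("w3.npz",**s); im=s["pixels"]; cv2.imwrite("pics/w3.png",im); R=Rn.from_quat(st["tool_rot"]).as_matrix();print(st["t"],st["tcp_pos"],R.round(4).tolist(),st["force"],st["q"].round(2))
```

```text
7.2 [0.51349598 0.13880533 0.13972413] [[-0.967, -0.0952, -0.2364], [-0.0925, 0.9955, -0.0226], [0.2375, -0.0, -0.9714]] [ 0.61862614  0.51627909 -0.79501811] [ 0.06  0.62  1.58 -0.01  1.18 -1.6 ]
```

View pics/w3.png

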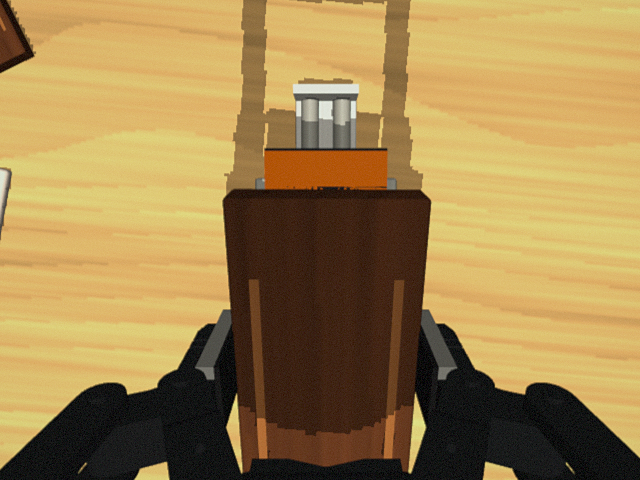

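The board is held tilted with its robot-side end up at rows 190–203, columns 223–430. The near lip lies ahead of it at (326,168), centred with the board.

Run:
```python
from h import *
s=dict(np.load("w3.npz")); M=s["mount"]
def tool(u,v,z):
    d=M[:3,:3]@np.array([(u-s["cx"])/s["fx"],(v-s["cy"])/s["fy"],1]); c=M[:3,3]; return c+d*(z-c[2])/d[2]
for z in(-.0239,): print([tool(u,203,z).round(4).tolist() for u in(223,430)])
print("bottom edge",tool(326,190,-.0099).round(4))
L=cast(s,[[265,150],[387,150],[265,187],[387,187]],.0655)[:,:2]-[.5384,.1409]
u=np.array([.9954,.0953]);v=np.array([-.0953,.9954]);print("lip in holder",np.c_[L@u,L@v].round(4).tolist())
```

```text
[[0.0519, -0.0289, -0.0239], [0.0519, 0.0303, -0.0239]]
bottom edge [ 0.0527  0.0006 -0.0099]
lip in holder [[-0.0982, -0.032], [-0.0982, 0.0335], [-0.0785, -0.0323], [-0.0784, 0.0337]]
```

Call:
{"op": "step_arm", "data": {"commands": [0.011,0,0.0026,0,0,0,0.0215,0,0.0052,0,0,0,0.0165,0,0.026,0,0,0,0.0115,0,0.046,0,0,0,0.0065,0,0.066,0,0,0,0.0045,0,0.074,0,0,0,0.0022,0,0.0835,0,0,0,0.0022,0,0.0835,0,0,0,0.0022,0,0.0835,0,0,0,0.0022,0,0.0835,0,0,0]}}

```text
t: 8.25
tcp_pos: [0.4924, 0.1368, 0.0597]
tool_rot: [-0.047, 0.992, -0.006, -0.119]
force: [-1.0, 0.1, -2.1]
finger_gap: 0.69
gripper_force: 54.4
```

```bash
cat > st.py <<'E'
from h import *
from station import manip
s=manip.sense();R=Rn.from_quat(s["tool_rot"]).as_matrix();p=s["tcp_pos"];u=np.array([.9954,.0953,0]);v=np.array([-.0953,.9954,0]);d=p-[.5384,.1409,0]
f=s["force"];t=-(.0535-.16)
far=p+R@[-.1065,0,-.0099];q=far-[.5384,.1409,0];n=p+R@[.0535,0,-.0099]-[.5384,.1409,0]
print("t%.2f u%.4f v%.4f z%.4f tilt%.2f roll%.2f yaw%.2f F u%.1f v%.1f z%.1f gap%.3f low u%.4f z%.4f high u%.4f z%.4f"%(s["t"],d@u,d@v,p[2],np.degrees(np.arcsin(R[2,0])),np.degrees(R[2,1]),np.degrees(np.arctan2(-R[1,0],-R[0,0])),f@u,f@v,f[2],s["finger_gap"],q@u,q[2],n@u,n[2]),s["ft_torque"].round(2))
E
python3 st.py
```

```text
t8.25 u-0.0462 v0.0003 z0.0597 tilt13.67 roll-0.00 yaw5.46 F u-0.9 v0.2 z-2.1 gap0.690 low u0.0596 z0.0441 high u-0.0958 z0.0819 [-0.02 -0.09  0.05]
```

Call:
{"op": "step_arm", "data": {"commands": [-0.0002,0,0.001,0,0,0,-0.0005,0,0.002,0,0,0,-0.0005,0,0.002,0,0,0,-0.0005,0,0.002,0,0,0,-0.0005,0,0.002,0,0,0,-0.0005,0,0.002,0,0,0,-0.0005,0,0.002,0,0,0,-0.0005,0,0.002,0,0,0,-0.0005,0,0.002,0,0,0,-0.0005,0,0.002,0,0,0]}}

```text
t: 9.25
tcp_pos: [0.4919, 0.1367, 0.0569]
tool_rot: [-0.047, 0.992, -0.006, -0.12]
force: [0.6, -0.1, -0.2]
finger_gap: 0.684
gripper_force: 54.4
```

Call:
{"op": "step_arm", "data": {"commands": [0,0,0.0002,0,0,0,-0.0001,0,0.0004,0,0,0,-0.0002,0,0.0006,0,0,0,-0.0002,0,0.0008,0,0,0,-0.0002,0,0.001,0,0,0,-0.0002,0,0.001,0,0,0,-0.0002,0,0.001,0,0,0,-0.0002,0,0.001,0,0,0,-0.0002,0,0.001,0,0,0,-0.0002,0,0.001,0,0,0]}}

```text
t: 10.25
tcp_pos: [0.4919, 0.1367, 0.0559]
tool_rot: [-0.047, 0.992, -0.006, -0.12]
force: [0.7, 0.7, -1.0]
finger_gap: 0.692
gripper_force: 54.4
```

```bash
python3 st.py
```

```text
t10.25 u-0.0467 v0.0003 z0.0559 tilt13.75 roll-0.00 yaw5.46 F u0.8 v0.6 z-1.0 gap0.692 low u0.0591 z0.0402 high u-0.0963 z0.0783 [ 0.02 -0.09  0.01]
```

Call:
{"op": "step_arm", "data": {"commands": [0,0,0.0002,0,0,0,-0.0001,0,0.0004,0,0,0,-0.0001,0,0.0005,0,0,0,-0.0001,0,0.0005,0,0,0,-0.0001,0,0.0005,0,0,0,-0.0001,0,0.0005,0,0,0,-0.0001,0,0.0005,0,0,0,-0.0001,0,0.0005,0,0,0,-0.0001,0,0.0005,0,0,0,-0.0001,0,0.0005,0,0,0]}}

```text
t: 11.25
tcp_pos: [0.4918, 0.1367, 0.0554]
tool_rot: [-0.047, 0.992, -0.006, -0.12]
force: [-0.5, 0.2, -0.2]
finger_gap: 0.689
gripper_force: 54.4
```

Call:
{"op": "step_arm", "data": {"commands": [0,0,0.0002,0,0,0,-0.0001,0,0.0004,0,0,0,-0.0001,0,0.0005,0,0,0,-0.0001,0,0.0005,0,0,0,-0.0001,0,0.0005,0,0,0,-0.0001,0,0.0005,0,0,0,-0.0001,0,0.0005,0,0,0,-0.0001,0,0.0005,0,0,0,-0.0001,0,0.0005,0,0,0,-0.0001,0,0.0005,0,0,0]}}

```text
t: 12.25
tcp_pos: [0.4916, 0.1367, 0.0549]
tool_rot: [-0.047, 0.992, -0.006, -0.12]
force: [-1.6, -0.4, 1.0]
finger_gap: 0.692
gripper_force: 54.5
```

```bash
python3 st.py
```

```text
t12.25 u-0.0469 v0.0003 z0.0549 tilt13.77 roll-0.00 yaw5.46 F u-1.6 v-0.2 z1.0 gap0.692 low u0.0588 z0.0391 high u-0.0965 z0.0772 [-0.01  0.04  0.02]
```

Call:
{"op": "step_arm", "data": {"commands": [0.0003,0,-0.0012,0,0,0,-0.0017,0,-0.0017,0,0,0,-0.0036,0,-0.0022,0,0,0,-0.0055,0,-0.0026,0,0,0,-0.0075,0,-0.0031,0,0,0,-0.0094,0,-0.0036,0,0,0,-0.0114,0,-0.004,0,0,0,-0.0114,0,-0.004,0,0,0,-0.0114,0,-0.004,0,0,0,-0.0114,0,-0.004,0,0,0]}}

```text
t: 13.25
tcp_pos: [0.5036, 0.1379, 0.056]
tool_rot: [-0.047, 0.992, -0.006, -0.12]
force: [-1.2, 0.7, -0.9]
finger_gap: 0.69
gripper_force: 54.4
```

```bash
python3 st.py
```

```text
t13.25 u-0.0349 v0.0003 z0.0560 tilt13.77 roll0.00 yaw5.46 F u-1.1 v0.8 z-0.9 gap0.690 low u0.0709 z0.0403 high u-0.0845 z0.0784 [-0.04 -0.14 -0.01]
```

Call:
{"op": "step_arm", "data": {"commands": [-0.0005,0,-0.0001,0,0,0,-0.001,0,-0.0002,0,0,0,-0.0015,0,-0.0004,0,0,0,-0.0019,0,-0.0005,0,0,0,-0.0019,0,-0.0005,0,0,0,-0.0019,0,-0.0005,0,0,0,-0.0019,0,-0.0005,0,0,0,-0.0019,0,-0.0005,0,0,0,-0.0019,0,-0.0005,0,0,0,-0.0019,0,-0.0005,0,0,0]}}

```text
t: 14.25
tcp_pos: [0.5057, 0.138, 0.0561]
tool_rot: [-0.047, 0.992, -0.006, -0.12]
force: [-0.3, 0.6, -0.7]
finger_gap: 0.693
gripper_force: 54.4
```

```bash
python3 st.py
```

```text
t14.25 u-0.0328 v0.0003 z0.0561 tilt13.75 roll-0.00 yaw5.46 F u-0.2 v0.6 z-0.7 gap0.693 low u0.0730 z0.0404 high u-0.0824 z0.0784 [ 0.01 -0.15 -0.01]
```

Call:
{"op": "step_arm", "data": {"commands": [-0.0005,0,-0.0001,0,0,0,-0.001,0,-0.0002,0,0,0,-0.0015,0,-0.0004,0,0,0,-0.0019,0,-0.0005,0,0,0,-0.0019,0,-0.0005,0,0,0,-0.0019,0,-0.0005,0,0,0,-0.0019,0,-0.0005,0,0,0,-0.0019,0,-0.0005,0,0,0,-0.0019,0,-0.0005,0,0,0,-0.0019,0,-0.0005,0,0,0]}}

```text
t: 15.25
tcp_pos: [0.5074, 0.1382, 0.0561]
tool_rot: [-0.047, 0.992, -0.006, -0.12]
force: [-1.9, -1.2, -1.0]
finger_gap: 0.692
gripper_force: 54.4
```

```bash
python3 st.py
```

```text
t15.25 u-0.0311 v0.0003 z0.0561 tilt13.78 roll-0.00 yaw5.46 F u-2.0 v-1.0 z-1.0 gap0.692 low u0.0747 z0.0403 high u-0.0807 z0.0785 [-0.01  0.24  0.07]
```

Call:
{"op": "step_arm", "data": {"commands": [-0.0005,0,-0.0001,0,0,0,-0.001,0,-0.0002,0,0,0,-0.0015,0,-0.0004,0,0,0,-0.0019,0,-0.0005,0,0,0,-0.0019,0,-0.0005,0,0,0,-0.0019,0,-0.0005,0,0,0,-0.0019,0,-0.0005,0,0,0,-0.0019,0,-0.0005,0,0,0,-0.0019,0,-0.0005,0,0,0,-0.0019,0,-0.0005,0,0,0]}}

```text
t: 16.25
tcp_pos: [0.5095, 0.1384, 0.0561]
tool_rot: [-0.047, 0.992, -0.006, -0.12]
force: [-3.6, -0.7, -0.9]
finger_gap: 0.69
gripper_force: 54.4
```

```bash
python3 st.py
```

```text
t16.25 u-0.0290 v0.0003 z0.0561 tilt13.76 roll-0.00 yaw5.46 F u-3.7 v-0.4 z-0.9 gap0.690 low u0.0768 z0.0404 high u-0.0786 z0.0785 [-0.12  0.44  0.06]
```

Call:
{"op": "step_arm", "data": {"commands": [-0.0015,0,-0.0004,0,0,0,-0.003,0,-0.0007,0,0,0,-0.0045,0,-0.0011,0,0,0,-0.006,0,-0.0015,0,0,0,-0.0075,0,-0.0018,0,0,0,-0.009,0,-0.0022,0,0,0,-0.0105,0,-0.0026,0,0,0,-0.0115,0,-0.0028,0,0,0,-0.0115,0,-0.0028,0,0,0,-0.0115,0,-0.0028,0,0,0]}}

```text
t: 17.25
tcp_pos: [0.5189, 0.1393, 0.0561]
tool_rot: [-0.047, 0.991, -0.006, -0.122]
force: [-7.9, -1.8, 1.5]
finger_gap: 0.693
gripper_force: 54.4
```

```bash
python3 st.py; sleep 0.2; python3 st.py
python3 - <<'E'
from h import *
st,s=wrist();cv2.imwrite("pics/w4.png",s["pixels"]);np.savez("w4.npz",**s)
E
python3 st.py
```

```text
t17.25 u-0.0196 v0.0002 z0.0561 tilt14.09 roll-0.01 yaw5.47 F u-8.0 v-1.1 z1.5 gap0.693 low u0.0861 z0.0398 high u-0.0691 z0.0788 [-0.28  1.    0.07]
t17.25 u-0.0196 v0.0002 z0.0561 tilt14.09 roll-0.01 yaw5.47 F u-8.0 v-1.1 z1.5 gap0.693 low u0.0861 z0.0398 high u-0.0691 z0.0788 [-0.28  1.    0.07]
t17.30 u-0.0196 v0.0003 z0.0561 tilt14.09 roll-0.01 yaw5.47 F u-7.5 v-0.6 z1.6 gap0.688 low u0.0861 z0.0398 high u-0.0691 z0.0787 [-0.25  1.01 -0.04]
```

View pics/w4.png

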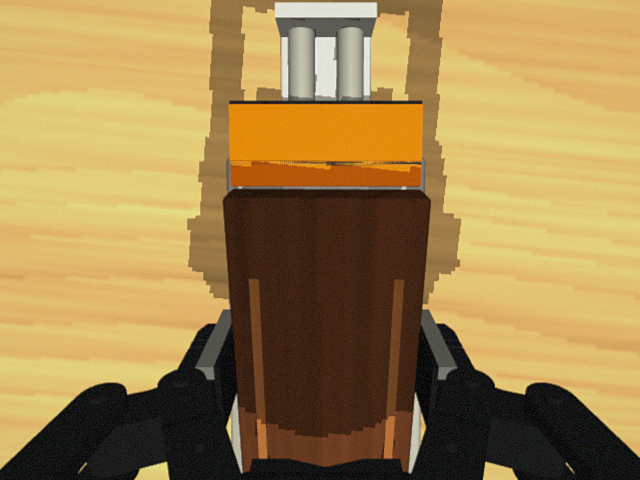

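The board end (rows 190–200) has just cleared the near lip's inner edge (row 187), and it hasn't slipped in the grip. The force matches about 11.5 mm of push. I push about 3 mm more.

Call:
{"op": "step_arm", "data": {"commands": [-0.0007,0,-0.0001,0,0,0,-0.0014,0,-0.0003,0,0,0,-0.0021,0,-0.0005,0,0,0,-0.0028,0,-0.0006,0,0,0,-0.003,0,-0.0007,0,0,0,-0.003,0,-0.0007,0,0,0,-0.003,0,-0.0007,0,0,0,-0.003,0,-0.0007,0,0,0,-0.003,0,-0.0007,0,0,0,-0.003,0,-0.0007,0,0,0]}}

```text
t: 18.3
tcp_pos: [0.5211, 0.1395, 0.0561]
tool_rot: [-0.047, 0.991, -0.006, -0.123]
force: [-10.0, -2.1, 2.1]
finger_gap: 0.691
gripper_force: 54.5
```

```bash
python3 st.py
```

```text
t18.30 u-0.0173 v0.0003 z0.0561 tilt14.19 roll-0.01 yaw5.47 F u-10.1 v-1.2 z2.1 gap0.691 low u0.0884 z0.0396 high u-0.0668 z0.0788 [-0.29  1.15 -0.02]
```

Call:
{"op": "step_arm", "data": {"commands": [-0.0003,0,0.001,0,-0.6,0,-0.0005,0,0.0019,0,-1.15,0,-0.0008,0,0.0029,0,-1.7,0,-0.001,0,0.0038,0,-2.3,0,-0.0013,0,0.0048,0,-2.85,0,-0.0016,0,0.0058,0,-3.45,0,-0.0019,0,0.0067,0,-4,0,-0.0021,0,0.0077,0,-4.6,0,-0.0021,0,0.0077,0,-4.6,0,-0.0021,0,0.0077,0,-4.6,0]}}

```text
t: 19.3
tcp_pos: [0.5209, 0.1395, 0.0478]
tool_rot: [-0.048, 0.995, -0.004, -0.084]
force: [-8.5, -2.2, 0.5]
finger_gap: 0.694
gripper_force: 54.4
```

```bash
python3 st.py
```

```text
t19.30 u-0.0176 v0.0003 z0.0478 tilt9.64 roll-0.01 yaw5.48 F u-8.6 v-1.4 z0.5 gap0.694 low u0.0891 z0.0397 high u-0.0687 z0.0665 [-0.33  1.21 -0.  ]
```

Call:
{"op": "step_arm", "data": {"commands": [-0.0008,0,0.0002,0,0,0,-0.0015,0,0.001,0,-0.6,0,-0.0018,0,0.0022,0,-1.25,0,-0.002,0,0.0034,0,-1.95,0,-0.0022,0,0.0046,0,-2.65,0,-0.0024,0,0.0058,0,-3.35,0,-0.0027,0,0.007,0,-4.05,0,-0.003,0,0.0082,0,-4.75,0,-0.003,0,0.0082,0,-4.75,0,-0.003,0,0.0082,0,-4.75,0]}}

```text
t: 20.3
tcp_pos: [0.5219, 0.1396, 0.0389]
tool_rot: [-0.048, 0.998, -0.002, -0.043]
force: [-9.1, -2.7, 0.5]
finger_gap: 0.688
gripper_force: 54.4
```

```bash
python3 st.py
```

```text
t20.30 u-0.0165 v0.0003 z0.0389 tilt4.95 roll-0.01 yaw5.48 F u-9.3 v-1.8 z0.5 gap0.688 low u0.0904 z0.0396 high u-0.0689 z0.0534 [-0.39  1.34 -0.01]
```

Run:
```python
from h import *
s=dict(np.load("w4.npz")); M=s["mount"]
def ray(s,u,v): return M[:3,:3]@np.array([(u-s["cx"])/s["fx"],(v-s["cy"])/s["fy"],1]),M[:3,3]
for px in((427,310),(220,310),(455,372),(205,372)):
    d,c=ray(s,*px); y=np.sign(px[0]-325)*.031; k=(y-c[1])/d[1]; print("pad",px,(c+k*d).round(4))
# knob: w1 ray x scene ray
a=dict(np.load("w1.npz"));b=dict(np.load("scene0.npz"));im=b["pixels"]
hsv=cv2.cvtColor(im,cv2.COLOR_BGR2HSV)
def rw(s,u,v):
    d=s["R"].T@np.array([(u-s["cx"])/s["fx"],(v-s["cy"])/s["fy"],1]); return -s["R"].T@s["t"],d/np.linalg.norm(d)
for z in(.02,.03,.035): 
    X=cast(a,[[340,167]],z)[0]; x=b["R"]@X+b["t"]; print(z,X.round(4),"scene px",(x[:2]/x[2]*b["fx"]+[b["cx"],b["cy"]]).round(1))
big=cv2.resize(im[160:250,300:410],None,fx=6,fy=6,interpolation=cv2.INTER_CUBIC); cv2.imwrite("pics/sc.png",big)
```

```text
pad (427, 310) [ 0.0198  0.031  -0.0277]
pad (220, 310) [ 0.0206 -0.031  -0.0293]
pad (455, 372) [ 0.0192  0.031  -0.0575]
pad (205, 372) [ 0.0127 -0.031  -0.0485]
0.02 [0.5371 0.1713 0.02  ] scene px [359.4 200.8]
0.03 [0.5356 0.1709 0.03  ] scene px [359.1 198. ]
0.035 [0.5348 0.1706 0.035 ] scene px [359.  196.6]
```

View pics/sc.png

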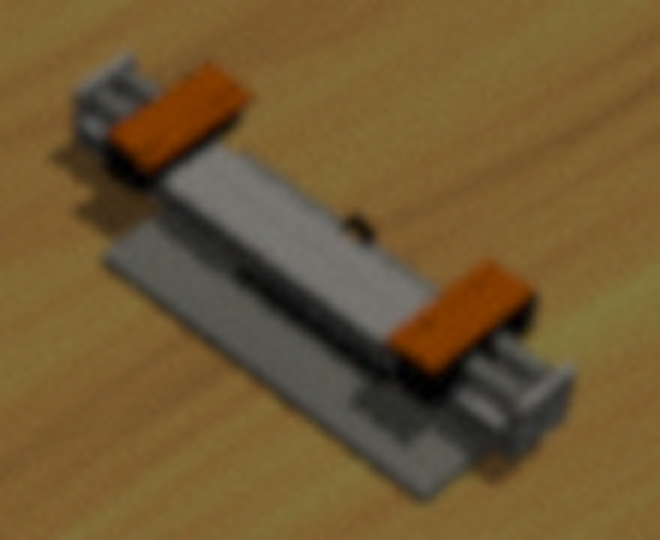

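In the scene crop the clamp knob shows behind the rail at (358,228). Its top is at about z 0.037, so the finger could land on it. The far end has 6 mm of room under its lip, so I level the board slightly high. Then I let it slide back off the knob before lowering the rest.

Call:
{"op": "step_arm", "data": {"commands": [-0.0002,0,0.0005,0,-0.6,0,-0.0004,0,0.001,0,-1.2,0,-0.0006,0,0.0015,0,-1.8,0,-0.0008,0,0.002,0,-2.4,0,-0.001,0,0.0026,0,-3,0,-0.0012,0,0.0031,0,-3.6,0,-0.0014,0,0.0037,0,-4.2,0,-0.0016,0,0.0043,0,-4.9,0,-0.0016,0,0.0043,0,-4.9,0,-0.0016,0,0.0043,0,-4.9,0]}}

```text
t: 21.3
tcp_pos: [0.5221, 0.1397, 0.0334]
tool_rot: [-0.048, 0.999, -0.0, -0.002]
force: [-7.8, -2.1, -5.0]
finger_gap: 0.692
gripper_force: 55.1
```

```bash
python3 st.py
```

```text
t21.30 u-0.0164 v0.0004 z0.0334 tilt0.22 roll0.01 yaw5.49 F u-8.0 v-1.3 z-5.0 gap0.692 low u0.0902 z0.0429 high u-0.0698 z0.0435 [-0.38  1.64  0.07]
```

Call:
{"op": "step_arm", "data": {"commands": [0.0015,0,0.0002,0,0,0,0.003,0,0.0004,0,0,0,0.0045,0,0.0005,0,0,0,0.006,0,0.0005,0,0,0,0.0075,0,0.0005,0,0,0,0.009,0,0.0005,0,0,0,0.0105,0,0.0005,0,0,0,0.012,0,0.0005,0,0,0,0.012,0,0.0005,0,0,0,0.012,0,0.0005,0,0,0]}}

```text
t: 22.3
tcp_pos: [0.5151, 0.139, 0.0343]
tool_rot: [-0.048, 0.999, 0.0, 0.004]
force: [-5.2, -0.3, -4.2]
finger_gap: 0.686
gripper_force: 55.2
```

```bash
python3 st.py
```

```text
t22.30 u-0.0234 v0.0004 z0.0343 tilt-0.42 roll0.00 yaw5.48 F u-5.2 v0.2 z-4.2 gap0.686 low u0.0830 z0.0450 high u-0.0770 z0.0439 [-0.08  1.03  0.15]
```

Call:
{"op": "step_arm", "data": {"commands": [0,0,0.0006,0,0.2,0,0.0005,0,0.0012,0,0.4,0,0.001,0,0.0018,0,0.4,0,0.0015,0,0.0024,0,0.4,0,0.002,0,0.003,0,0.4,0,0.0025,0,0.0035,0,0.4,0,0.0025,0,0.0035,0,0.4,0,0.0025,0,0.0035,0,0.4,0,0.0025,0,0.0035,0,0.4,0,0.0025,0,0.0035,0,0.4,0]}}

```text
t: 23.3
tcp_pos: [0.5142, 0.1387, 0.0313]
tool_rot: [-0.048, 0.999, 0.0, 0.002]
force: [-2.0, 0.1, 3.8]
finger_gap: 0.695
gripper_force: 55.8
```

```bash
python3 st.py
```

```text
t23.30 u-0.0243 v0.0002 z0.0313 tilt-0.22 roll-0.01 yaw5.45 F u-2.0 v0.3 z3.8 gap0.695 low u0.0822 z0.0416 high u-0.0778 z0.0410 [0.06 0.17 0.13]
```

Call:
{"op": "step_arm", "data": {"commands": [0.0003,0,0.0003,0,0.1,0,0.0006,0,0.0006,0,0.2,0,0.001,0,0.0009,0,0.2,0,0.001,0,0.0012,0,0.2,0,0.001,0,0.0013,0,0.2,0,0.001,0,0.0013,0,0.2,0,0.001,0,0.0013,0,0.2,0,0.001,0,0.0013,0,0.2,0,0.001,0,0.0013,0,0.2,0,0.001,0,0.0013,0,0.2,0]}}

```text
t: 24.3
tcp_pos: [0.513, 0.1386, 0.0301]
tool_rot: [-0.048, 0.999, -0.0, -0.0]
force: [-0.5, -0.9, 4.8]
finger_gap: 0.683
gripper_force: 56.2
```

```bash
python3 st.py
```

```text
t24.30 u-0.0256 v0.0001 z0.0301 tilt0.01 roll-0.01 yaw5.46 F u-0.6 v-0.9 z4.8 gap0.683 low u0.0809 z0.0400 high u-0.0790 z0.0400 [-0.05  0.03  0.17]
```

Call:
{"op": "step_arm", "data": {"commands": [0.0001,0,0.0002,0,0,0,0.0003,0,0.0004,0,0,0,0.0005,0,0.0006,0,0,0,0.0005,0,0.0007,0,0,0,0.0005,0,0.0007,0,0,0,0.0005,0,0.0007,0,0,0,0.0005,0,0.0007,0,0,0,0.0005,0,0.0007,0,0,0,0.0005,0,0.0007,0,0,0,0.0005,0,0.0007,0,0,0]}}

```text
t: 25.3
tcp_pos: [0.513, 0.1386, 0.0301]
tool_rot: [-0.048, 0.999, -0.0, 0.001]
force: [-0.4, -1.1, 10.1]
finger_gap: 0.688
gripper_force: 56.7
```

```bash
python3 st.py
```

```text
t25.30 u-0.0255 v0.0001 z0.0301 tilt-0.07 roll-0.01 yaw5.46 F u-0.5 v-1.0 z10.1 gap0.688 low u0.0810 z0.0401 high u-0.0790 z0.0399 [-0.08  0.12  0.14]
```

The board is firmly on the rail: the height didn't change while the force rose to 10 N. I release it.

Call:
{"op": "step_arm", "data": {"commands": [0,0,-0.001,0,0,0,0,0,-0.001,0,0,0,0,0,-0.001,0,0,0,0,0,-0.001,0,0,0,0,0,-0.001,0,0,0,0,0,-0.001,0,0,0,0,0,-0.001,0,0,0,0,0,-0.001,0,0,0,0,0,-0.001,0,0,0,0,0,-0.001,0,0,0], "jaw": 100}}

```text
t: 26.3
tcp_pos: [0.5117, 0.1386, 0.0301]
tool_rot: [-0.048, 0.999, -0.0, -0.001]
force: [-0.2, -0.2, 0.1]
finger_gap: 1.005
gripper_force: 0.0
```

Call:
{"op": "step_arm", "data": {"commands": [0,0,-0.01,0,0,0,0,0,-0.02,0,0,0,0,0,-0.035,0,0,0,0,0,-0.05,0,0,0,0,0,-0.075,0,0,0,0,0,-0.1,0,0,0,0,0,-0.13,0,0,0,0,0,-0.15,0,0,0,0,0,-0.17,0,0,0,0,0,-0.17,0,0,0]}}

```text
t: 27.3
tcp_pos: [0.514, 0.1389, 0.2037]
tool_rot: [-0.048, 0.999, 0.0, 0.003]
force: [-0.7, -0.2, -1.0]
finger_gap: 1.001
gripper_force: 0.0
```

Run:
```python
from h import *
st,s=wrist(); im=s["pixels"]; cv2.imwrite("pics/w5.png",im); print(st["t"],st["tcp_pos"],st["force"])
hsv=cv2.cvtColor(im,cv2.COLOR_BGR2HSV); H,S,V=[hsv[...,i].astype(int) for i in range(3)]
u=np.array([.9954,.0953]);v=np.array([-.0953,.9954])
for c in blobs((S>120)&(V<90)&(H<16),(200,0,450,400),1000)[:2]:
    r=rect(s,c,.054); d=r[0][:2]-[.5384,.1409]; print("bd",r,"uv",d@u,d@v)
for c in blobs((S>190)&(H<24)&(V>100),(200,0,450,400),300)[:3]:
    r=rect(s,c,.0655); d=r[0][:2]-[.5384,.1409]; print("lip",r,"uv",d@u,d@v,cv2.boundingRect(c))
```

```text
27.3 [0.51395375 0.13886123 0.20373383] [-0.66894356 -0.17231507 -0.96378533]
bd (array([0.5423, 0.1414, 0.1506, 0.067 ]), 5.52) uv 0.003929710000000014 0.00012602999999999906
lip (array([0.4522, 0.1328, 0.0663, 0.0278]), -84.55) uv -0.08657541 0.00015212000000000347 (273, 103, 106, 46)
lip (array([0.6247, 0.1494, 0.0659, 0.0278]), -84.47) uv 0.08671307000000004 0.00023651000000000382 (283, 343, 86, 32)
```

View pics/w5.png

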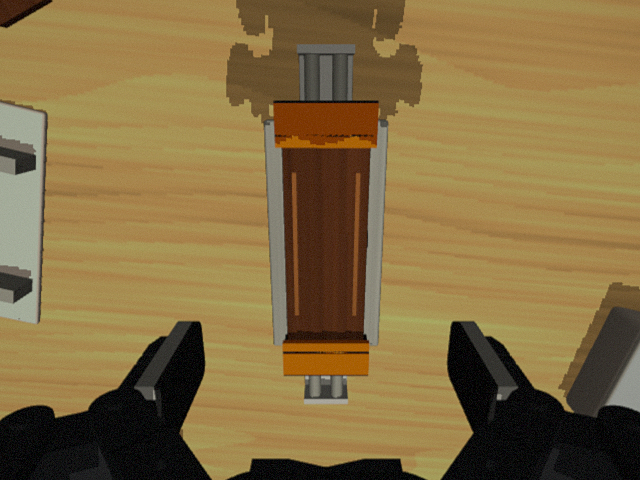

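The board lies flat under both lips, at (308,148) and (326,343). It is square to 0.1° and within 0.5 mm of the rail's middle, and each jaw is about 2.5 mm out. The jar, tub and price stand weren't touched.

```bash
python3 -c "
from station import manip
print(manip.sign_off())"
```

```text
the job is handed in; nothing more can be done
None
```

The slicing board is loaded in the spring holder, flat under both lips, square and centred on the rail, and released; the job was handed in at about 27 s, the highest force reading was about 10 N, and the jar, tub and price stand were left alone.

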